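# Feed a sample cassette and hold the index pin back

### The arm

A 6-joint arm with a two-finger parallel gripper is mounted at the origin on the work surface. World frame = base frame: x ahead of the robot, y to its left, z up, the work surface at z = 0. Lengths are in mm, angles in rad, forces in N, time in s.
With the tool pointing down it reaches from about 400 to 925 mm from the base axis. Payload 12.5 kg.
Tool frame: the origin (TCP) lies between the finger pads; the fingertips stand 11 mm ahead of it and the grasp point (between the pads) lies 8 mm behind it (env.tip_extent is the distance from the TCP to the fingertips, in mm); x points along the fingers, z is the direction in which the jaws open and shut, and the axes are right-handed (so a half turn about x gives the same grasp; the last joint's range is limited). The gripper opens to 95 mm and grips with 3 to 60 N. Pads are 20 mm wide; open, the fingers measure 119 mm over their backs; the gripper's body (75 mm by 180 mm) begins 59 mm behind the grasp point.
Start: joints at [1.065, 0.491, 1.559, -0, 1.092, -0.106], TCP at [243.256, 575.736, 225.661] pointing down, gripper open.
Joint ranges: [-3.1, 3.1], [-0.84, 2.19], [0.05, 2.79], [-1.13, 4.28], [0.06, 2.93], [-2.69, 2.69]. Speed limits (rad/s): [2.22, 2.22, 2.79, 3.14, 3.14, 3.14].

### API

Orientations are given as [roll, pitch, yaw] about the fixed x, y, z axes, in that order (R = Rz(yaw) Ry(pitch) Rx(roll)).
In Python, from cell import status, imaging, env gives the robot as it stands. The module is installed in compiled form; this text tells all that it offers.
- The arm moves only by the tool apply_moves, never from a script. Its argument "increments" is a list of rows, each a list of 5 numbers: the closure, from 0 (fully open) to 1 (shut), then the shift along the tool's x, y, z in mm, then the turn about the tool's x in degrees. A call has 1 to 10 rows; each row shifts and turns the commanded pose from where the row before left it, along the tool's axes as they then stand; what a row does not reach is not made up. A row lasts 1/10 s, in which the tool goes at most 50 mm and 8.59 degrees, less where a joint would pass 70% of its speed; a pose out of reach is approached as far as the arm can. A call with a gripper value outside its range is refused whole. The fingers move at their own pace and stop on an object; the grip force is fixed at half the most. Time passes only in rows, so rows that do not move let the fingers close. It gives the time, the measured TCP pose, the force and the opening at its end, in the units of the state.
- status.state(): the state, without advancing time (a new reading comes with each control period).
- imaging.read_camera(name): name is "scene" or "top"; returns a dict with "pixels" (480x640x3 uint8, red, green, blue), "fovy" (degrees; the focal length in pixels is half the picture's height over the tangent of half this angle, whatever the lens; pixels are square), "cx", "cy" (the principal point, pixels), "R" (3x3) and "t" (3): a world point X has camera coordinates R X + t. Camera axes: x right, y down, z forward; pixel columns grow to the right and rows downward; lengths in mm; the calibration is good to about 2 mm. A picture is of the moment at which its call begins. There is no depth.
- env.job_done(): hands the job in, once; it reports no verdict.
The state is a dict: "t": time; "joints": joint angles; "qvel": joint speeds; "tau": joint torques, N m; "eef_pos": TCP position; "tcp_rot": TCP orientation; "ft_force": force on the tool from outside, world axes, zero at the start; "moment": the same for the moment, N m; "opening": opening from 0.0 (shut) to 1.0 (fully open).
Only numpy, scipy, OpenCV 4.12 (cv2) and the standard library are available. Lean on these libraries where they do the work, as an engineer would, in place of code of your own. Each camera call takes 0.05 s, during which the arm holds its last target. There are 200 camera calls.

### The job

Set the blue-banded cassette down in the upper part of the feeder's sloped lane, lengthwise, behind the index pin that bars the lane, and let go of it. Then pull the red sprung plunger fully back to its stop so that the pin leaves the lane and the cassette slides by itself down to the end stop, and finish while still holding the plunger fully back. Do not drop the cassette or touch it once it is past the pin, and leave everything else on the bench where it is.

Things in the scene. Friction and masses are not known exactly. Their poses are not given: they have to be found in the camera images.
- cassette_blue: white box-shaped cassette with a blue band round it and a blue patch on top, 44 mm (its x) by 60 mm (its y) by 55 mm high, about 0.12 kg, standing upright on the bench; origin at the centre of its underside, z up. This is the one to feed
- cassette_orange: white box-shaped cassette with an orange band round it and an orange patch on top, 44 mm (its x) by 60 mm (its y) by 55 mm high, about 0.12 kg, standing upright on the bench; origin at the centre of its underside, z up. Leave alone
- cassette_green: white box-shaped cassette with a green band round it and a green patch on top, 44 mm (its x) by 60 mm (its y) by 55 mm high, about 0.12 kg, standing upright on the bench; origin at the centre of its underside, z up. Leave alone
- lane: sloped lane, slippery grey floor between two aluminium rails (52 mm apart inside, 8 mm thick, 18 mm high), open above. Origin on the floor's surface, mid-width, where the index pin crosses, 75 mm above the bench. y points straight up the 25 degree (0.436 rad) slope, x level across towards the red knob, z square to the floor. Floor: y = +125 (open end) to -95 mm (end stop)
- lane_load (a point): point on the lane's floor, mid-width, 62 mm uphill of the pin: under the middle of a cassette set down in the upper part of the lane. Released there, the cassette slides down until the pin stops it, its centre then 34 mm uphill of the pin. Axes as the lane's
- lane_end (a point): point on the lane's floor, mid-width, 65 mm downhill of the pin: under the middle of a cassette that rests against the black end stop (32 mm high). Axes as the lane's
- feeder: the lane's stand, fixed to the bench, with a white reader box (110 mm wide, 120 mm long, 115 mm high above the bench) that begins 130 mm downhill of the pin. Origin on the bench under the pin; x as the lane's x, y level uphill, z up
- plunger (a joint): travel of the sprung index plunger along the lane's +x, in m: 0 = seated, its 8 mm steel pin sticks 26 mm into the lane, to mid-width, 10 mm above the floor, and stops a cassette; over 0.026 the pin has left the lane; 0.032 = fully back against its stop. The spring pulls with 4 N seated, 9 N fully back, and returns the plunger when let go
- plunger_knob (a point): centre of the plunger's red knob, a cylinder 24 mm thick, 22 mm long, axis level along the lane's x; seated, it lies at x 81, z 10 mm from the lane's origin. 16 mm of 8 mm rod shows between it and the grey housing (lane x 34 to 54, y -13 to 13 mm, top 22 mm above the floor). Grip it from above, one finger uphill and one downhill of it. Axes as the lane's
- freezer_box_low: white cardboard freezer box 130 x 130 x 50 mm, under another one; upright on the bench; origin at the centre of its underside, z up
- freezer_box_high: white cardboard freezer box 130 x 130 x 50 mm, on top of the other; origin at the centre of its underside
- reagent_bottle: amber bottle with a blue cap, 70 mm in diameter, 150 mm high; upright on the bench; origin at the centre of its underside, z up
- tip_box: blue pipette tip box with a clear lid, 120 x 85 x 75 mm; upright on the bench; origin at the centre of its underside, z up
- tube_rack: orange rack of capped tubes, 80 (x) by 200 (y) mm, 87 mm high; upright on the bench; origin at the centre of its underside, z up
Mind the look-alikes: they are no part of the job. Leave any yellow look-alike of the cassette_blue alone.

How it is judged:
By the outcome, as a careful person would: the job done as asked, in the order asked, and still so for the second after the job is handed in, while the arm keeps its last pose, push and grip.
It also fails if it takes over 48 s, if anything falls off the work surface, if the arm or the gripper's body presses on something with over 40 N, if the wrist force passes 120 N, or if a joint passes its speed limit or range.

## Working session

There is one attempt and no reset: what is moved stays moved. The work goes in short steps, Python scripts to look and compute and a tool call to move; the robot and the scene stay as the last step left them, time stands still between calls to the robot, and variables do not carry over. Pictures are saved under pics/ and viewed, about 8 in all and at most 12, crops included, and the job is handed in when it is done.

Besides the shell and the picture viewer there is one more tool, called after "Call:" as name(argument=value, ...), one argument or row to a line, values as JSON. apply_moves: Moves the arm, as the interface text tells. Its arguments: {"type":"object","properties":{"increments":{"type":"array"}},"required":["increments"]}

```bash
mkdir -p pics
python3 - <<'E'
from cell import status, imaging, env
import cv2,numpy as np,pickle
d={}
for n in("scene","top"):
    c=imaging.read_camera(n); d[n]=c
    cv2.imwrite(f"pics/{n}0.png",c["pixels"][:,:,::-1])
    print(n,c["fovy"],c["cx"],c["cy"],np.round(c["R"],4).tolist(),np.round(c["t"],1))
pickle.dump(d,open("cams0.pkl","wb"))
s=status.state();print(s, env.tip_extent)
E
```

```text
scene 45.85753858503769 318.9377476832317 239.18590886078474 [[0.5557, 0.8314, 0.0082], [0.7184, -0.4752, -0.508], [-0.4185, 0.2882, -0.8613]] [-303.  -342.1 1670.3]
top 52.7115779114504 320.5615597972773 235.005627434583 [[0.0241, -0.9995, 0.0201], [-0.9943, -0.0261, -0.1031], [0.1036, -0.0175, -0.9945]] [ -26.2  534.1 1427.6]
{'t': 0.1, 'joints': array([ 1.06542604e+00,  4.91523039e-01,  1.55938461e+00,  1.97280463e-05,
        1.09174305e+00, -1.05602386e-01]), 'qvel': array([-1.41138669e-03,  8.55908851e-04, -1.62029764e-03, -7.90252869e-05,
       -8.58896437e-05,  1.82845381e-04]), 'tau': array([ 3.75669697e-03, -6.13628840e+01, -2.58609170e+01,  6.94694789e-02,
        4.69708128e-02, -6.87254328e-05]), 'eef_pos': array([243.12583672, 575.54308494, 225.10677122]), 'tcp_rot': array([ 3.01945412,  1.56973813, -2.09271187]), 'ft_force': array([-0.0457381,  0.2904997,  0.5739416]), 'moment': array([ 0.01521966, -0.00198639,  0.01405227]), 'opening': 0.9970782020343789} 11.0
```

View pics/scene0.png

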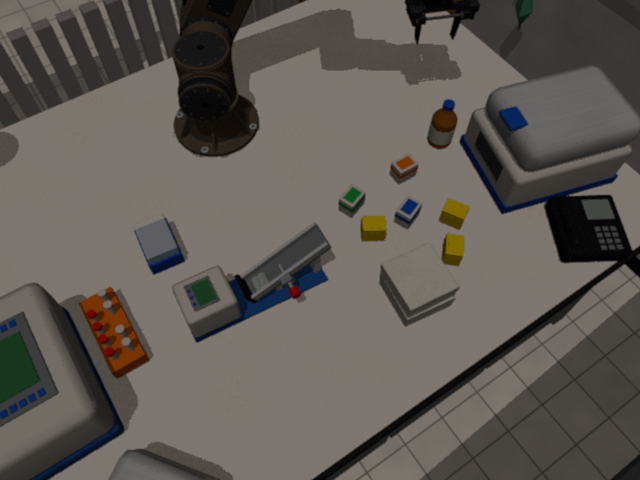

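View pics/top0.png

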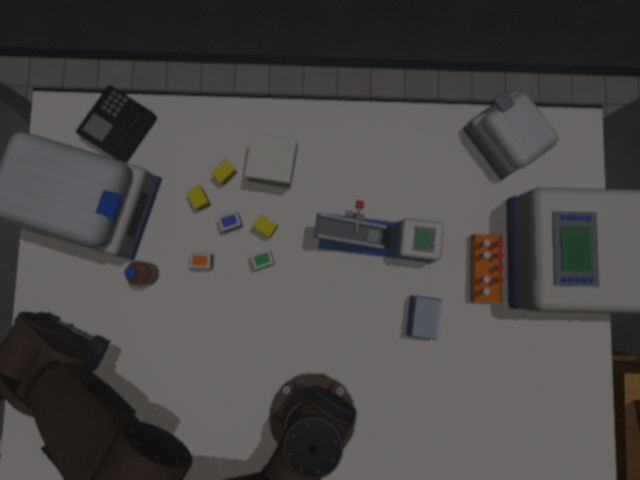

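```bash
cat > h.py <<'E'
import numpy as np,cv2
def ray(c,u,v):
    f=240/np.tan(np.radians(c["fovy"]/2)); R=np.array(c["R"]);t=np.array(c["t"])
    d=R.T@np.array([(u-c["cx"])/f,(v-c["cy"])/f,1]); return -R.T@t,d/np.linalg.norm(d)
def onz(c,u,v,z):
    o,d=ray(c,u,v); return o+d*(z-o[2])/d[2]
def tri(c1,p1,c2,p2):
    o1,d1=ray(c1,*p1);o2,d2=ray(c2,*p2)
    s=np.linalg.lstsq(np.c_[d1,-d2],o2-o1,rcond=None)[0]
    a=o1+s[0]*d1;b=o2+s[1]*d2; return (a+b)/2,np.linalg.norm(a-b)
def proj(c,X):
    f=240/np.tan(np.radians(c["fovy"]/2)); p=np.array(c["R"])@np.array(X)+np.array(c["t"])
    return np.array([c["cx"]+f*p[0]/p[2],c["cy"]+f*p[1]/p[2]])
def blobs(c,lo,hi,roi,amin=8):
    x0,y0,x1,y1=roi
    m=cv2.inRange(cv2.cvtColor(c["pixels"],cv2.COLOR_RGB2HSV),lo,hi)
    k=np.zeros_like(m);k[y0:y1,x0:x1]=m[y0:y1,x0:x1]
    n,l,s,ce=cv2.connectedComponentsWithStats(k)
    return [(ce[i],s[i,4],cv2.minAreaRect(np.argwhere(l==i)[:,::-1].astype(np.float32))) for i in range(1,n) if s[i,4]>=amin]
E
python3 - <<'E'
from h import *
import pickle
d=pickle.load(open("cams0.pkl","rb"));T,S=d["top"],d["scene"]
for nm,lo,hi,rt,rs in [("blue",(105,120,50),(128,255,255),(200,200,250,245),(390,190,430,230)),
 ("orange",(5,130,70),(18,255,255),(180,245,220,275),(385,145,425,185)),
 ("green",(45,100,40),(85,255,255),(245,245,285,275),(335,180,370,215)),
 ("red",(0,150,80),(4,255,255),(340,190,375,220),(280,275,310,305))]:
    bt=blobs(T,lo,hi,rt);bs=blobs(S,lo,hi,rs)
    for b in bt: print(nm,"top",np.round(b[0],1),b[1],[np.round(x,1) for x in b[2]])
    for b in bs: print(nm,"scn",np.round(b[0],1),b[1],[np.round(x,1) for x in b[2]])
    if bt and bs:
        p=max(bt,key=lambda b:b[1])[0];q=max(bs,key=lambda b:b[1])[0]
        X,e=tri(T,p,S,q);print("  tri",X.round(1),e.round(1),"z55 top",onz(T,*p,55).round(1),"scn",onz(S,*q,55).round(1))
a=cv2.resize(T["pixels"][195:245,200:260],None,fx=6.6,fy=6.6,interpolation=cv2.INTER_CUBIC)
b=cv2.resize(S["pixels"][190:235,385:435],None,fx=7.3,fy=7.3,interpolation=cv2.INTER_CUBIC)
b=cv2.resize(b,(396,330)) if 0 else b
e=cv2.resize(T["pixels"][190:265,300:410],None,fx=3.6,fy=3.6,interpolation=cv2.INTER_CUBIC)
f=cv2.resize(S["pixels"][215:310,230:340],None,fx=2.8,fy=2.8,interpolation=cv2.INTER_CUBIC)
im=np.zeros((600,800,3),np.uint8)
for p,x,y in((a,0,0),(b,400,0),(e,0,330),(f,400,330)):
    p=p[:600-y,:800-x] if x else p[:600-y,:396]; im[y:y+p.shape[0],x:x+p.shape[1]]=p
im=np.clip(im.astype(float)*1.5,0,255).astype(np.uint8)
cv2.imwrite("pics/crop1.png",im[:,:,::-1])
E
```

```text
blue top [228.5 220.5] 102 [array([228.7, 220.5]), array([ 7.6, 13. ]), np.float64(71.6)]
blue scn [408.8 206.4] 144 [array([408.8, 206.3]), array([10.4, 14. ]), np.float64(36.9)]
  tri [568.5 261.4  52.1] 2.3 z55 top [567.5 259.9  55. ] scn [570.2 260.9  55. ]
orange top [199.4 260. ] 124 [array([199.5, 260. ]), array([ 8., 13.]), np.float64(90.0)]
orange scn [404.6 162.5] 134 [array([404.5, 162.6]), array([ 9.2, 15.4]), np.float64(61.4)]
  tri [449.8 341.   52.1] 1.9 z55 top [449.2 339.5  55. ] scn [451.8 340.1  55. ]
green top [261.5 258.9] 103 [array([261.5, 258.9]), array([ 7.6, 13. ]), np.float64(71.6)]
green scn [352.  194.7] 140 [array([352. , 194.6]), array([10. , 14.6]), np.float64(41.2)]
green scn [343.1 205.4] 8 [array([343.5, 205. ]), array([3., 2.]), np.float64(0.0)]
green scn [348.9 209. ] 9 [array([348.8, 208.8]), array([4.9, 1.4]), np.float64(45.0)]
  tri [457.8 160.2  52.3] 2.4 z55 top [457.1 158.9  55. ] scn [459.8 160.1  55. ]
red top [359.4 204. ] 25 [array([359.5, 204. ]), array([4., 5.]), np.float64(90.0)]
red scn [293.8 290.9] 64 [array([293.7, 290.9]), array([8.5, 7.6]), np.float64(63.4)]
  tri [ 622.  -121.9   87. ] 1.0 z55 top [ 627.3 -125.5   55. ] scn [ 609.  -114.2   55. ]
```

View pics/crop1.png

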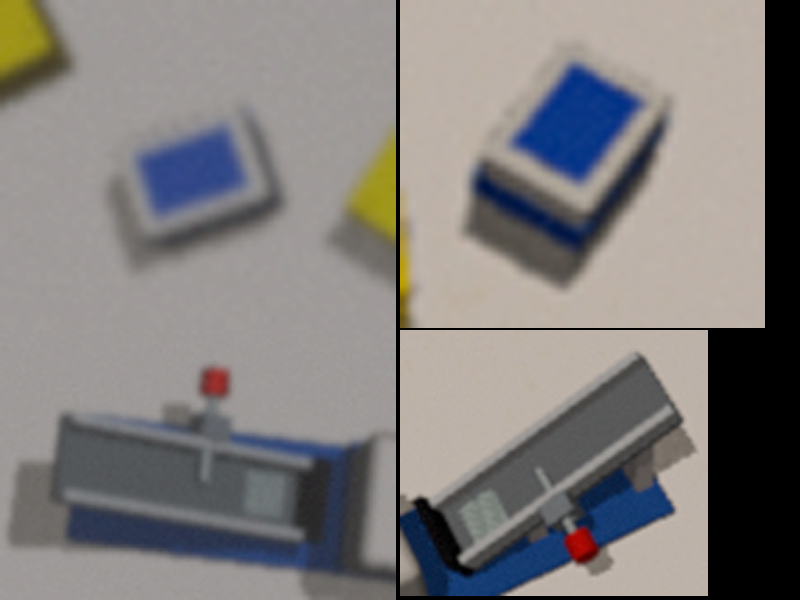

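The cassette to feed is at top (229,220) / scene (409,206): white body with a blue band. The look-alikes are:
- yellow blocks at top (198,197), (223,172) and (263,226)
- orange at (199,260)
- green at (261,259)
- the blue pad on the instrument at (108,204)

The crop confirms the choice. Next I'll measure the lane.

Run:
```python
from h import *
import pickle
d=pickle.load(open("cams0.pkl","rb"));T,S=d["top"],d["scene"]
e=cv2.resize(T["pixels"][195:260,308:408],None,fx=8,fy=8,interpolation=cv2.INTER_CUBIC)[:,:800]
e=cv2.resize(T["pixels"][198:258,308:398],None,fx=5,fy=5,interpolation=cv2.INTER_CUBIC)
f=cv2.resize(S["pixels"][220:308,235:335],None,fx=5,fy=5,interpolation=cv2.INTER_CUBIC)
print(e.shape,f.shape)
im=np.zeros((600,800,3),np.uint8)
# top crop rotated none: upper-left 450x300 ; scene 500x440 lower right
im[0:300,0:450]=e; im[160:600,300:800][f.sum(2)>0]=0
im[160:600,300:800]=f; im[0:300,0:300]=e[:,0:300]; im[0:160,300:450]=e[0:160,300:450]
im[300:600,0:300]=cv2.resize(T["pixels"][205:265,340:400],None,fx=5,fy=5,interpolation=cv2.INTER_CUBIC)
im=np.clip(im.astype(float)*1.5,0,255).astype(np.uint8)
cv2.imwrite("pics/lane1.png",im[:,:,::-1])
# cassette axis from top patch corners
L=np.array([[136,158],[230,125],[247,180],[157,217]])/6.6+[200,195]
P=np.array([onz(T,*p,55)[:2] for p in L]);print(P.round(1),P.mean(0).round(1))
for a,b in((0,1),(3,2),(0,3),(1,2)):
    v=P[b]-P[a];print(np.linalg.norm(v).round(1),np.degrees(np.arctan2(v[1],v[0])).round(1))
L=np.array([[578,62],[645,98],[580,186],[513,145]]);L=(L-[400,0])/7.3+[385,190]
P=np.array([onz(S,*p,55)[:2] for p in L]);print(P.round(1),P.mean(0).round(1))
for a,b in((0,3),(1,2),(0,1),(3,2)):
    v=P[b]-P[a];print(np.linalg.norm(v).round(1),np.degrees(np.arctan2(v[1],v[0])).round(1))
from scipy.spatial.transform import Rotation as Ro
from cell import status
s=status.state();print(Ro.from_euler("xyz",s["tcp_rot"]).as_matrix().round(3))
```

```text
(300, 450, 3) (440, 500, 3)
[[571.6 283.3]
 [587.6 242.1]
 [563.  233.5]
 [545.3 272.8]] [566.9 257.9]
44.2 -68.8
43.1 -65.8
28.3 -158.2
26.0 -160.7
[[551.6 277.5]
 [576.9 287.7]
 [593.3 245.4]
 [566.8 236.4]] [572.2 261.8]
43.8 -69.7
45.4 -68.8
27.2 22.0
27.9 18.7
[[-0.001 -0.921  0.389]
 [-0.001  0.389  0.921]
 [-1.     0.    -0.001]]
```

View pics/lane1.png

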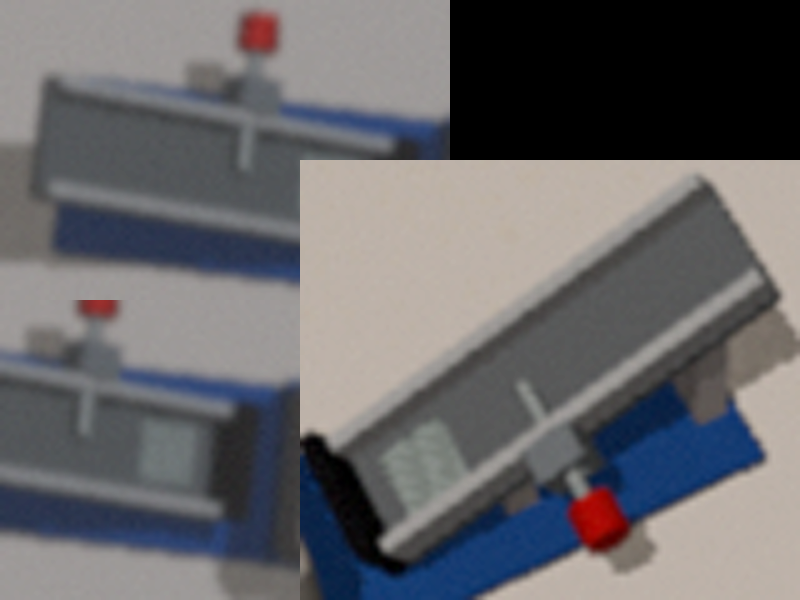

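Run:
```python
from h import *
import pickle
d=pickle.load(open("cams0.pkl","rb"));T,S=d["top"],d["scene"]
top=lambda X,Y:((X+.5)/5-.5+308,(Y+.5)/5-.5+198)
tlo=lambda X,Y:((X+.5)/5-.5+340,(Y-300+.5)/5-.5+205)
sc=lambda X,Y:((X-300+.5)/5-.5+235,(Y-160+.5)/5-.5+220)
c,s=np.cos(np.radians(25)),np.sin(np.radians(25))
F={"nearUp":(top(62,84),sc(752,275),(30,125,18)),"farUp":(top(52,187),sc(695,180),(-30,125,18)),
"nearLo":(tlo(233,408),sc(388,550),(30,-95,18)),"farLo":(tlo(220,508),sc(335,445),(-30,-95,18)),
"tip":(top(244,168),sc(522,383),(0,0,14)),"knob":((359.4,204.0),(293.8,290.9),(81,0,14))}
A=[];B=[]
for k,(p,q,l) in F.items():
    X,e=tri(T,p,S,q);h=np.array([l[0],l[1]*c-l[2]*s,75+l[1]*s+l[2]*c])
    print(k,X.round(1),e.round(1),"zexp",h[2].round(1));A.append(h[:2]);B.append(X[:2])
A=np.array(A);B=np.array(B)
a0=A-A.mean(0);b0=B-B.mean(0)
th=np.arctan2((a0[:,0]*b0[:,1]-a0[:,1]*b0[:,0]).sum(),(a0*b0).sum());R=np.array([[np.cos(th),-np.sin(th)],[np.sin(th),np.cos(th)]])
o=B.mean(0)-R@A.mean(0);print("yaw",np.degrees(th).round(2),"origin",o.round(1));print((B-(A@R.T+o)).round(1))
for n,l in(("load62",(0,62*c)),("load70",(0,70*c)),("knob",(81,-10*s))):print(n,(R@l+o).round(1))
for n,h in(("rail base blue",0),):pass
```

```text
nearUp [580.5  -7.9 139.5] 0.3 zexp 144.1
farUp [523.1  -2.8 140.8] 2.0 zexp 144.1
nearLo [ 565.1 -205.2   47.1] 4.6 zexp 51.2
farLo [ 504.7 -198.3   49.2] 3.4 zexp 51.2
tip [ 543. -114.   85.] 2.6 zexp 87.7
knob [ 622.1 -121.9   87.2] 0.9 zexp 87.7
yaw -4.99 origin [ 542.8 -109.2]
[[-1.4 -1.4]
 [ 1.  -1.5]
 [ 0.6 -0. ]
 [-0.1  1.7]
 [ 0.7  1.1]
 [-0.9  0.2]]
load62 [547.7 -53.2]
load70 [548.3 -46. ]
knob [ 623.1 -120.5]
```

Call:
apply_moves(
  increments=[
    [0,0,-20,-8,0],
    [0,0,-42,-16,0],
    [0,0,-45,-18,0],
    [0,0,-45,-18,0],
    [0,0,-45,-18,0],
    [0,0,-45,-18,0],
    [0,0,-45,-18,0],
    [0,0,-45,-18,0],
    [0,0,-45,-16,0],
    [0,0,-45,-16,0],
  ],
)

```text
t: 1.1
eef_pos: [569.3, 258.7, 225.5]
tcp_rot: [1.908, 1.57, 3.078]
ft_force: [-0.1, 0.4, 0.6]
opening: 0.999
```

Call:
apply_moves(
  increments=[
    [0,0,0,0,7.6],
    [0,0,0,0,7.7],
    [0,0,0,0,7.7],
    [0,0,0,0,7.7],
    [0,0,0,0,7.7],
    [0,0,0,0,7.6],
    [0,0,0,0,0],
    [0,0,0,0,0],
  ],
)

```text
t: 1.9
eef_pos: [568.0, 260.4, 225.4]
tcp_rot: [2.929, 1.57, -2.983]
ft_force: [-0.7, -0.3, -0.2]
opening: 0.999
```

```bash
cat >> h.py <<'E'
from scipy.spatial.transform import Rotation as Ro
def go(target,ang=None):
    """tool-frame shift to a world point, and the turn (deg) to bring the jaw axis to ang"""
    from cell import status
    s=status.state();M=Ro.from_euler("xyz",s["tcp_rot"]).as_matrix()
    a=np.degrees(np.arctan2(M[1,2],M[0,2]))
    print("t",round(s["t"],2),"pos",s["eef_pos"].round(1),"jaw",a.round(2),"F",s["ft_force"].round(1),"open",round(s["opening"],3))
    if target is not None: print("tool shift",(M.T@(np.array(target)-s["eef_pos"])).round(1),"turn",None if ang is None else round(a-ang,1))
E
python3 -c "
from h import *
go([568.8,260.3,37],21)"
```

```text
t 1.9 pos [568.  260.4 225.4] jaw 21.31 F [-0.7 -0.3 -0.2] open 0.999
tool shift [188.4  -0.4   0.7] turn 0.3
```

Descend to a grasp height of 45 mm (TCP 37), then close.

Call:
apply_moves(
  increments=[
    [0,20,0,0.7,0.3],
    [0,35,0,0,0],
    [0,35,0,0,0],
    [0,35,0,0,0],
    [0,30,0,0,0],
    [0,20,0,0,0],
    [0,13,0,0,0],
    [0,0,0,0,0],
    [0,0,0,0,0],
  ],
)

```text
t: 2.8
eef_pos: [569.2, 260.8, 38.3]
tcp_rot: [0.036, 1.57, 0.4]
ft_force: [0.1, 0.5, -0.2]
opening: 1.0
```

Call:
apply_moves(
  increments=[
    [0.3,0,0,0,0],
    [0.4,0,0,0,0],
    [0.5,0,0,0,0],
    [0.7,0,0,0,0],
    [1,0,0,0,0],
    [1,0,0,0,0],
    [1,0,0,0,0],
    [1,0,0,0,0],
    [1,0,0,0,0],
    [1,0,0,0,0],
  ],
)

```text
t: 3.8
eef_pos: [568.8, 260.7, 37.6]
tcp_rot: [1.091, 1.571, 1.453]
ft_force: [0.0, -0.4, 0.8]
opening: 0.46
```

Call:
apply_moves(
  increments=[
    [1,-8,0,0,0],
    [1,-15,0,0,0],
    [1,-30,0,0,0],
    [1,-35,0,0,0],
    [1,-35,0,0,0],
    [1,-35,0,0,0],
    [1,-22,0,0,0],
    [1,-10,0,0,0],
    [1,0,0,0,0],
  ],
)

```text
t: 4.7
eef_pos: [569.0, 260.7, 229.4]
tcp_rot: [-0.023, 1.568, 0.34]
ft_force: [-0.4, 0.4, -1.2]
opening: 0.465
```

```bash
python3 -c "
from h import *
go([546.5,-67.4,227],-5)"
```

```text
t 4.7 pos [569.  260.7 229.4] jaw 20.8 F [-0.4  0.4 -1.2] open 0.465
tool shift [   2.  -298.8 -137.5] turn 25.8
```

Call:
apply_moves(
  increments=[
    [1,0,-15,-7,0],
    [1,0,-32,-15,0],
    [1,0,-36,-17,0],
    [1,0,-40,-18,0],
    [1,0,-40,-18,0],
    [1,0,-40,-18,0],
    [1,0,-36,-17,0],
    [1,0,-30,-14,0],
    [1,0,-20,-9,0],
    [1,0,-10,-5,0],
  ],
)

```text
t: 5.7
eef_pos: [544.9, -70.1, 226.3]
tcp_rot: [2.604, 1.568, 2.965]
ft_force: [0.5, 1.6, -1.1]
opening: 0.456
```

Call:
apply_moves(
  increments=[
    [1,0,0,0,6],
    [1,0,0,0,7],
    [1,0,0,0,7],
    [1,0,0,0,6],
    [1,0,0,0,0],
    [1,0,0,0,0],
    [1,0,0,0,0],
  ],
)

```text
t: 6.4
eef_pos: [545.8, -67.7, 227.3]
tcp_rot: [2.834, 1.57, 2.746]
ft_force: [0.3, -0.9, -1.6]
opening: 0.463
```

Run:
```python
from h import *
from cell import imaging
go([546.5,-67.4,165],-5)
T=imaging.read_camera("top");S=imaging.read_camera("scene")
e=cv2.resize(T["pixels"][160:280,280:400],None,fx=3.3,fy=3.3,interpolation=cv2.INTER_CUBIC)
f=cv2.resize(S["pixels"][160:310,230:330],None,fx=4,fy=4,interpolation=cv2.INTER_CUBIC)
im=np.zeros((600,800,3),np.uint8);im[:396,:396]=e;im[:600,400:]=f
im=np.clip(im.astype(float)*1.6,0,255).astype(np.uint8)
cv2.imwrite("pics/hover.png",im[:,:,::-1])
```

```text
t 6.4 pos [545.8 -67.7 227.3] jaw -5.06 F [ 0.3 -0.9 -1.6] open 0.463
tool shift [62.3  0.4  0.7] turn -0.1
```

View pics/hover.png

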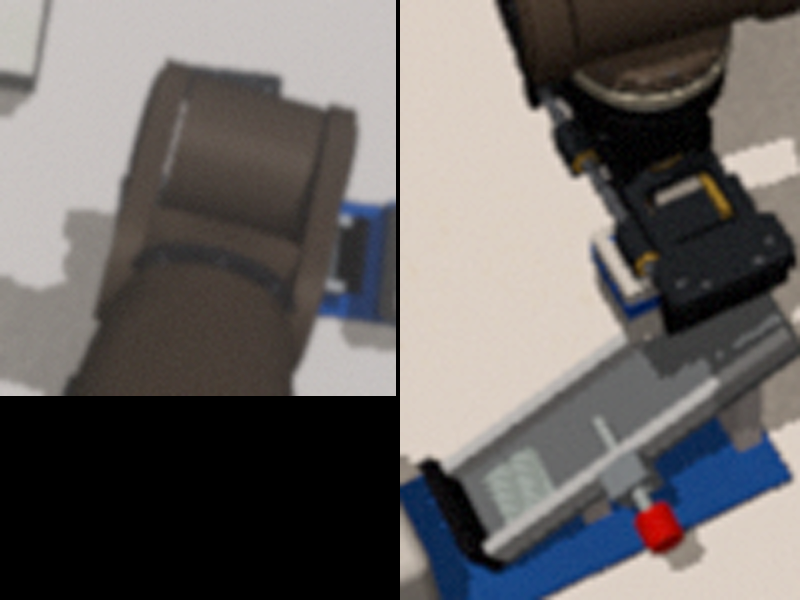

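Call:
apply_moves(
  increments=[
    [1,10,0,0,0],
    [1,15,0.4,0.7,0],
    [1,15,0,0,0],
    [1,10,0,0,0],
    [1,7,0,0,0],
    [1,0,0,0,0],
    [1,0,0,0,0],
  ],
)

```text
t: 7.2
eef_pos: [546.8, -67.5, 170.8]
tcp_rot: [0.252, 1.57, 0.161]
ft_force: [0.0, 0.3, -1.5]
opening: 0.458
```

Run:
```python
from h import *
from cell import imaging
go([546.5,-67.4,165],-5)
S=imaging.read_camera("scene");im=S["pixels"].copy()
x0,y0=235,195
f=cv2.resize(S["pixels"][y0:y0+75,x0:x0+100],None,fx=8,fy=8,interpolation=cv2.INTER_CUBIC)
f=np.clip(f.astype(float)*1.6,0,255).astype(np.uint8)
c,s=np.cos(np.radians(25)),np.sin(np.radians(25));yw=np.radians(-5)
X=np.array([np.cos(yw),np.sin(yw),0]);Y=np.array([-np.sin(yw)*c,np.cos(yw)*c,s]);Z=np.cross(X,Y);O=np.array([542.8,-109.2,75])
def dot(P,col):
    u=(proj(S,P)-[x0,y0]+.5)*8-.5
    cv2.circle(f,tuple(int(round(v)) for v in u),3,col,-1)
for x in(-34,-26,26,34):
    for y in(125,100,0,-40,-80): dot(O+X*x+Y*y+Z*18,(255,0,255))
from cell import status
p=status.state()["eef_pos"];Yh=np.array([-X[1],X[0],0])
for sx in(-22,22):
    for h in(0,55): dot(p+X*sx-Yh*30+[0,0,h-37.5],(0,255,0))
cv2.imwrite("pics/hover2.png",f[:,:,::-1])
```

```text
t 7.2 pos [546.8 -67.5 170.8] jaw -5.2 F [ 0.   0.3 -1.5] open 0.458
tool shift [ 5.8  0.1 -0.3] turn -0.2
```

View pics/hover2.png

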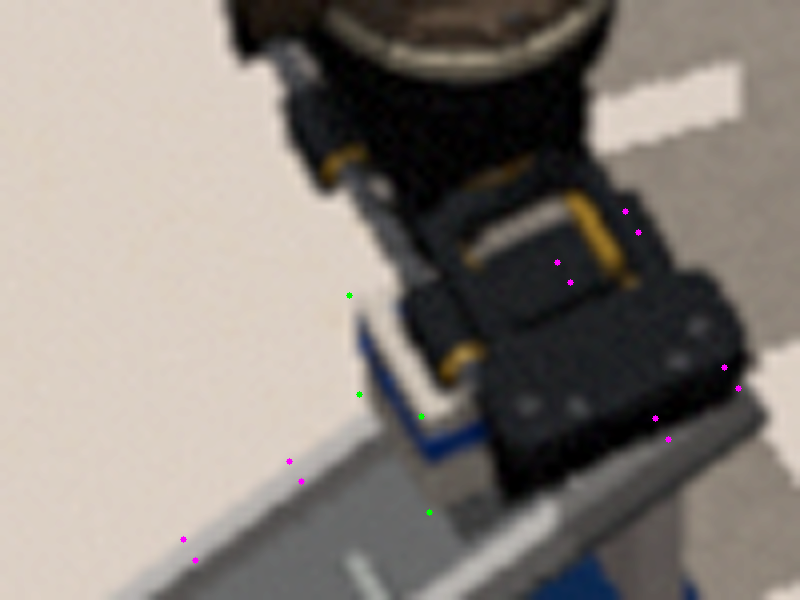

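The image and the projected poses agree to about 1 px, and both are biased the same way. The lateral fit is good to about 1 mm, so I'm lowering.

Call:
apply_moves(
  increments=[
    [1,6,0,-0.8,0],
    [1,6,0,0,0],
    [1,5,0,0,0],
    [1,3,0,0,0],
    [1,0,0,0,0],
    [1,0,0,0,0],
  ],
)

```text
t: 7.85
eef_pos: [545.9, -67.4, 150.6]
tcp_rot: [2.313, 1.571, 2.222]
ft_force: [0.0, 0.5, -0.5]
opening: 0.463
```

Call:
apply_moves(
  increments=[
    [1,2,0,0,0],
    [1,2,0,0,0],
    [1,2,0,0,0],
    [1,0,0,0,0],
  ],
)

```text
t: 8.25
eef_pos: [546.2, -67.9, 145.4]
tcp_rot: [-0.45, 1.569, -0.54]
ft_force: [-2.2, -1.9, 7.2]
opening: 0.459
```

Call:
apply_moves(
  increments=[
    [1,1,0,0,0],
    [1,1,0,0,0],
    [1,1,0,0,0],
    [1,0,0,0,0],
  ],
)

```text
t: 8.65
eef_pos: [546.3, -68.6, 143.6]
tcp_rot: [-0.603, 1.568, -0.693]
ft_force: [-6.6, -8.4, 21.1]
opening: 0.459
```

Call:
apply_moves(
  increments=[
    [1,1,0,0,0],
    [1,1,0,0,0],
    [1,1,0,0,0],
    [1,0,0,0,0],
  ],
)

```text
t: 9.05
eef_pos: [546.3, -68.9, 140.8]
tcp_rot: [-0.711, 1.567, -0.802]
ft_force: [-7.5, -9.8, 23.5]
opening: 0.465
```

Call:
apply_moves(
  increments=[
    [1,0,0,-1,0],
    [1,0,0,-0.5,0],
    [1,0,0,0,0],
  ],
)

```text
t: 9.35
eef_pos: [546.1, -68.9, 140.9]
tcp_rot: [-0.381, 1.564, -0.472]
ft_force: [-1.0, -9.4, 18.6]
opening: 0.46
```

Run:
```python
from h import *
from cell import imaging
go(None)
S=imaging.read_camera("scene")
x0,y0=235,200
f=cv2.resize(S["pixels"][y0:y0+75,x0:x0+100],None,fx=8,fy=8,interpolation=cv2.INTER_CUBIC)
f=np.clip(f.astype(float)*1.6,0,255).astype(np.uint8)
cv2.imwrite("pics/low.png",f[:,:,::-1])
```

```text
t 9.35 pos [546.1 -68.9 140.9] jaw -5.2 F [-1.  -9.4 18.6] open 0.46
```

View pics/low.png

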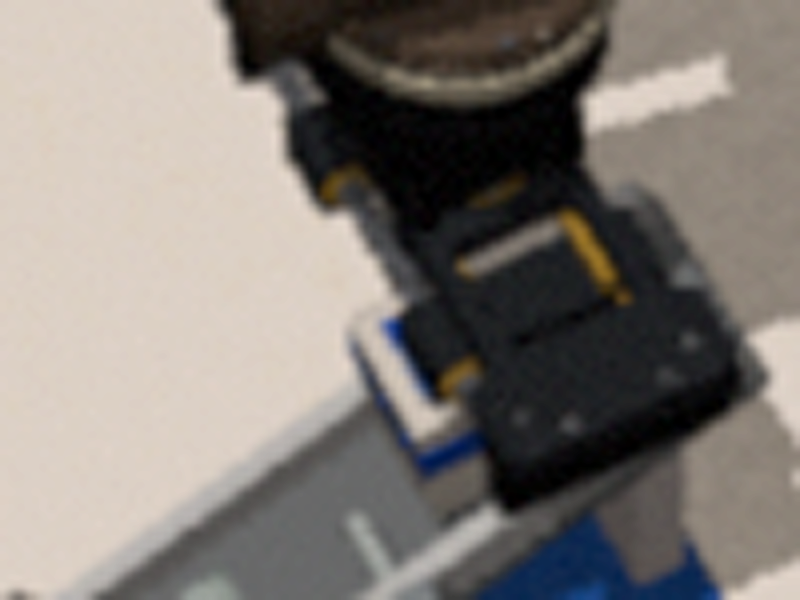

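The cassette (crop ~(420,400)) sits between the rails and is tilting towards the slope. I'll press a bit further.

Call:
apply_moves(
  increments=[
    [1,1,0,0,0],
    [1,1,0,0,0],
    [1,0,0,0,0],
  ],
)

```text
t: 9.7
eef_pos: [546.0, -69.1, 139.2]
tcp_rot: [-0.41, 1.564, -0.501]
ft_force: [-3.0, -11.2, 22.7]
opening: 0.464
```

Call:
apply_moves(
  increments=[
    [1,1,0,0,0],
    [1,1,0,0,0],
    [1,0,0,0,0],
  ],
)

```text
t: 10.0
eef_pos: [546.0, -69.1, 137.3]
tcp_rot: [-0.423, 1.564, -0.514]
ft_force: [-3.9, -11.0, 23.3]
opening: 0.462
```

Call:
apply_moves(
  increments=[
    [1,1,0,0,0],
    [1,0.5,0,0,0],
    [1,0,0,0,0],
  ],
)

```text
t: 10.3
eef_pos: [546.0, -69.1, 135.8]
tcp_rot: [-0.425, 1.564, -0.515]
ft_force: [-4.0, -11.4, 23.3]
opening: 0.461
```

Run:
```python
from h import *
from cell import imaging
go(None)
S=imaging.read_camera("scene")
x0,y0=260,225
f=cv2.resize(S["pixels"][y0:y0+50,x0:x0+66],None,fx=12,fy=12,interpolation=cv2.INTER_CUBIC)
f=np.clip(f.astype(float)*1.6,0,255).astype(np.uint8)
cv2.imwrite("pics/low2.png",f[:,:,::-1])
```

```text
t 10.3 pos [546.  -69.1 135.8] jaw -5.19 F [ -4.  -11.4  23.3] open 0.461
```

View pics/low2.png

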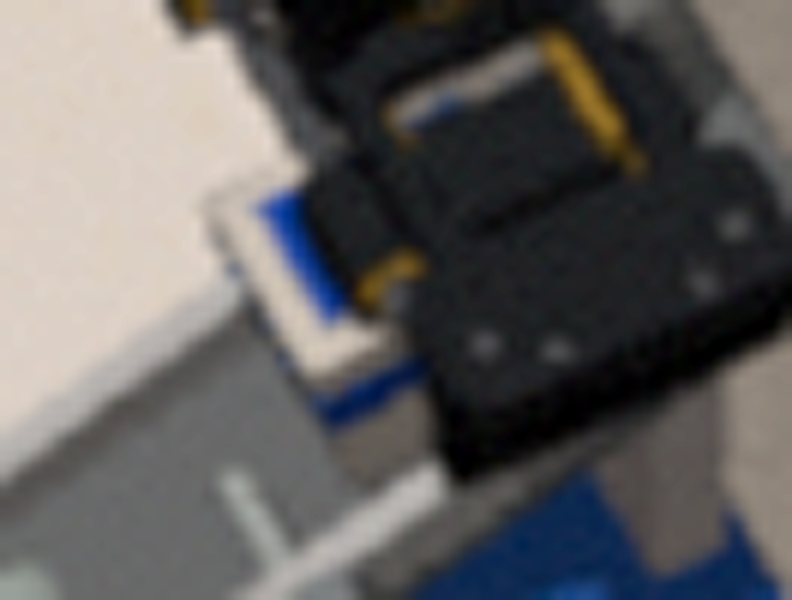

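Call:
apply_moves(
  increments=[
    [1,1,0,0,0],
    [1,0.5,0,0,0],
    [1,0,0,0,0],
  ],
)

```text
t: 10.65
eef_pos: [546.0, -69.2, 134.3]
tcp_rot: [-0.421, 1.564, -0.512]
ft_force: [-4.0, -11.5, 23.2]
opening: 0.463
```

Call:
apply_moves(
  increments=[
    [1,0.7,0,0,0],
    [1,0,0,0,0],
  ],
)

```text
t: 10.85
eef_pos: [546.1, -69.1, 133.6]
tcp_rot: [-0.42, 1.564, -0.51]
ft_force: [-3.0, -12.0, 25.2]
opening: 0.459
```

Call:
apply_moves(
  increments=[
    [0.5,0,0,0,0],
    [0.48,0,0,0,0],
    [0.46,0,0,0,0],
    [0.44,0,0,0,0],
    [0.4,0,0,0,0],
    [0.35,0,0,0,0],
    [0.3,0,0,0,0],
    [0.3,0,0,0,0],
  ],
)

```text
t: 11.65
eef_pos: [544.4, -67.3, 130.9]
tcp_rot: [1.304, 1.571, 1.213]
ft_force: [-0.7, 0.6, -0.2]
opening: 0.691
```

Call:
apply_moves(
  increments=[
    [0.3,-5,0,0,0],
    [0.3,-10,0,0,0],
    [0.3,-20,0,0,0],
    [0.3,-25,0,0,0],
    [0.3,-20,0,0,0],
    [0.3,-10,0,0,0],
    [0.3,0,0,0,0],
  ],
)

```text
t: 12.35
eef_pos: [544.8, -67.4, 222.4]
tcp_rot: [-0.11, 1.568, -0.201]
ft_force: [-0.5, 0.8, 0.8]
opening: 0.7
```

Run:
```python
from h import *
th=np.radians(-5);R=np.array([[np.cos(th),-np.sin(th)],[np.sin(th),np.cos(th)]])
k=np.array([542.8,-109.2])+R@[81,-4.2]
go([*k,224],-95)
```

```text
t 12.35 pos [544.8 -67.4 222.4] jaw -5.21 F [-0.5  0.8  0.8] open 0.7
tool shift [ -1.3 -45.7  82.8] turn 89.8
```

Call:
apply_moves(
  increments=[
    [0.3,0,-10,18,0],
    [0.3,0,-15,25,0],
    [0.3,0,-13,22,0],
    [0.3,0,-8,18,0],
    [0.3,0,0,0,6],
    [0.3,0,0,0,8],
    [0.3,0,0,0,8],
    [0.3,0,0,0,8],
  ],
)

```text
t: 13.15
eef_pos: [622.5, -120.6, 219.6]
tcp_rot: [-2.864, 1.569, 2.799]
ft_force: [-0.2, -0.9, -0.3]
opening: 0.701
```

Call:
apply_moves(
  increments=[
    [0.3,0,0,0,8],
    [0.3,0,0,0,8],
    [0.3,0,0,0,8],
    [0.3,0,0,0,8],
    [0.3,0,0,0,8],
    [0.3,0,0,0,8],
    [0.3,0,0,0,7],
    [0.3,0,0,0,5],
    [0.3,0,0,0,0],
    [0.3,0,0,0,0],
  ],
)

```text
t: 14.15
eef_pos: [622.6, -120.6, 220.1]
tcp_rot: [-1.861, 1.57, 2.763]
ft_force: [0.4, 0.2, 0.1]
opening: 0.698
```

Run:
```python
from h import *
from cell import imaging
go([623.1,-120.5,76],-95)
S=imaging.read_camera("scene");T=imaging.read_camera("top")
b=blobs(S,(0,150,80),(4,255,255),(270,260,330,320));print([(x[0].round(1),x[1]) for x in b])
f=cv2.resize(S["pixels"][190:310,230:335],None,fx=5,fy=5,interpolation=cv2.INTER_CUBIC)
e=cv2.resize(T["pixels"][180:260,300:400],None,fx=2.7,fy=2.7,interpolation=cv2.INTER_CUBIC)
im=np.zeros((600,800,3),np.uint8);im[:,:525]=f;im[:e.shape[0],530:530+e.shape[1]]=e
cv2.imwrite("pics/loaded.png",np.clip(im*1.5,0,255).astype(np.uint8)[:,:,::-1])
```

```text
t 14.15 pos [ 622.6 -120.6  220.1] jaw -95.06 F [0.4 0.2 0.1] open 0.698
tool shift [ 1.441e+02  6.000e-01 -1.000e-01] turn -0.1
[(array([294. , 291.1]), np.int32(71))]
```

View pics/loaded.png

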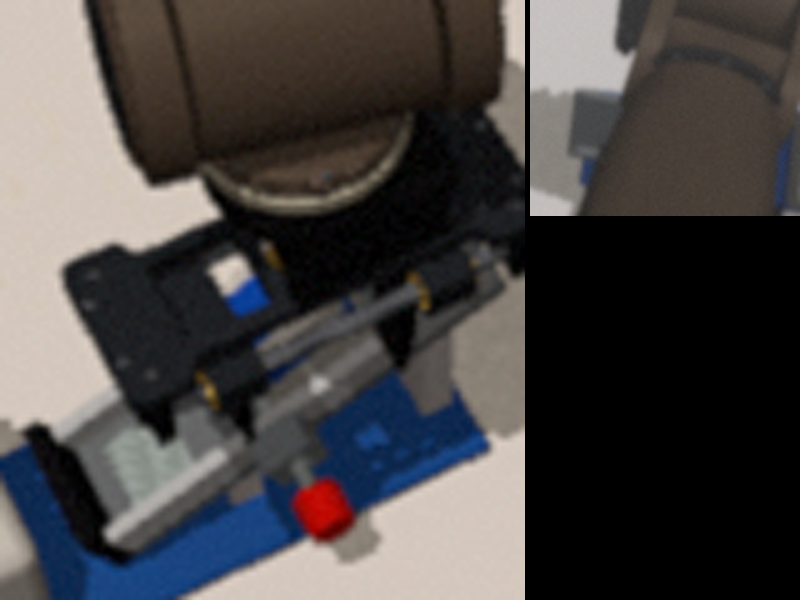

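Call:
apply_moves(
  increments=[
    [0.3,12,0.5,0,0],
    [0.3,22,0,0,0],
    [0.3,25,0,0,0],
    [0.3,25,0,0,0],
    [0.3,20,0,0,0],
    [0.3,10,0,0,0],
    [0.3,0,0,0,0],
  ],
)

```text
t: 14.95
eef_pos: [622.7, -120.5, 105.2]
tcp_rot: [-1.808, 1.568, 2.814]
ft_force: [-0.7, 0.6, -0.2]
opening: 0.7
```

Call:
apply_moves(
  increments=[
    [0.3,10,0,0,0],
    [0.3,10,0,0,0],
    [0.3,7,0,0,0],
    [0.3,3,0,0,0],
    [0.3,0,0,0,0],
    [0.3,0,0,0,0],
  ],
)

```text
t: 15.55
eef_pos: [623.5, -120.7, 77.1]
tcp_rot: [1.59, 1.57, -0.072]
ft_force: [-0.1, 0.9, 0.2]
opening: 0.697
```

Call:
apply_moves(
  increments=[
    [0.45,0.5,0,0,0],
    [0.55,0,0,0,0],
    [0.65,0,0,0,0],
    [0.7,0,0,0,0],
    [1,0,0,0,0],
    [1,0,0,0,0],
    [1,0,0,0,0],
    [1,0,0,0,0],
    [1,0,0,0,0],
  ],
)

```text
t: 16.45
eef_pos: [623.4, -120.8, 76.4]
tcp_rot: [1.356, 1.571, -0.306]
ft_force: [-0.1, -2.0, 0.9]
opening: 0.243
```

Run:
```python
from h import *
from cell import imaging
go(None)
S=imaging.read_camera("scene")
f=cv2.resize(S["pixels"][200:310,230:335],None,fx=5,fy=5,interpolation=cv2.INTER_CUBIC)
cv2.imwrite("pics/grip.png",np.clip(f*1.5,0,255).astype(np.uint8)[:,:,::-1])
```

```text
t 16.45 pos [ 623.4 -120.8   76.4] jaw -95.21 F [-0.1 -2.   0.9] open 0.243
```

View pics/grip.png

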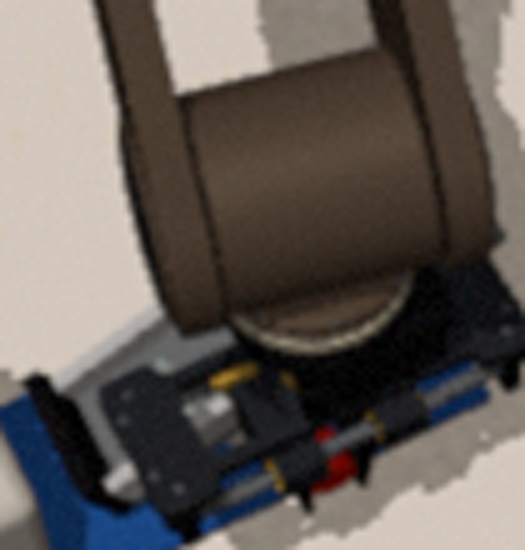

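Knob gripped (opening 0.243 is about 23 mm). Now I'll pull.

Call:
apply_moves(
  increments=[
    [1,0,2,0,0],
    [1,0,4,0,0],
    [1,0,5,0,0],
    [1,0,5,0,0],
    [1,0,5,0,0],
    [1,0,4,0,0],
    [1,0,3,0,0],
    [1,0,2,0,0],
    [1,0,1,0,0],
    [1,0,0,0,0],
  ],
)

```text
t: 17.5
eef_pos: [653.1, -123.6, 76.4]
tcp_rot: [-1.584, 1.568, 3.037]
ft_force: [-8.2, -2.3, 5.0]
opening: 0.245
```

Call:
apply_moves(
  increments=[
    [1,0,0.5,0,0],
    [1,0,0.5,0,0],
    [1,0,0.5,0,0],
    [1,0,0,0,0],
    [1,0,0,0,0],
  ],
)

```text
t: 18.0
eef_pos: [654.4, -123.8, 76.3]
tcp_rot: [-1.586, 1.567, 3.036]
ft_force: [-9.0, -2.3, 5.3]
opening: 0.244
```

Call:
apply_moves(
  increments=[
    [1,0,0.5,0,0],
    [1,0,0.5,0,0],
    [1,0,0.5,0,0],
    [1,0,0,0,0],
    [1,0,0,0,0],
  ],
)

```text
t: 18.5
eef_pos: [655.3, -123.8, 76.3]
tcp_rot: [-1.602, 1.566, 3.02]
ft_force: [-12.4, -1.9, 7.5]
opening: 0.246
```

Call:
apply_moves(
  increments=[
    [1,0,0.5,0,0],
    [1,0,0,0,0],
    [1,0,0,0,0],
  ],
)

```text
t: 18.8
eef_pos: [655.3, -123.8, 76.3]
tcp_rot: [-1.613, 1.565, 3.009]
ft_force: [-13.9, -1.7, 8.1]
opening: 0.249
```

Run:
```python
from h import *
from cell import imaging
go(None)
S=imaging.read_camera("scene");T=imaging.read_camera("top")
f=cv2.resize(S["pixels"][200:310,220:325],None,fx=5,fy=5,interpolation=cv2.INTER_CUBIC)
e=cv2.resize(T["pixels"][180:280,300:400],None,fx=2.7,fy=2.7,interpolation=cv2.INTER_CUBIC)
im=np.zeros((600,800,3),np.uint8);im[:550,:525]=f;im[:270,530:800]=e
cv2.imwrite("pics/end.png",np.clip(im*1.5,0,255).astype(np.uint8)[:,:,::-1])
```

```text
t 18.8 pos [ 655.3 -123.8   76.3] jaw -95.2 F [-13.9  -1.7   8.1] open 0.249
```

View pics/end.png

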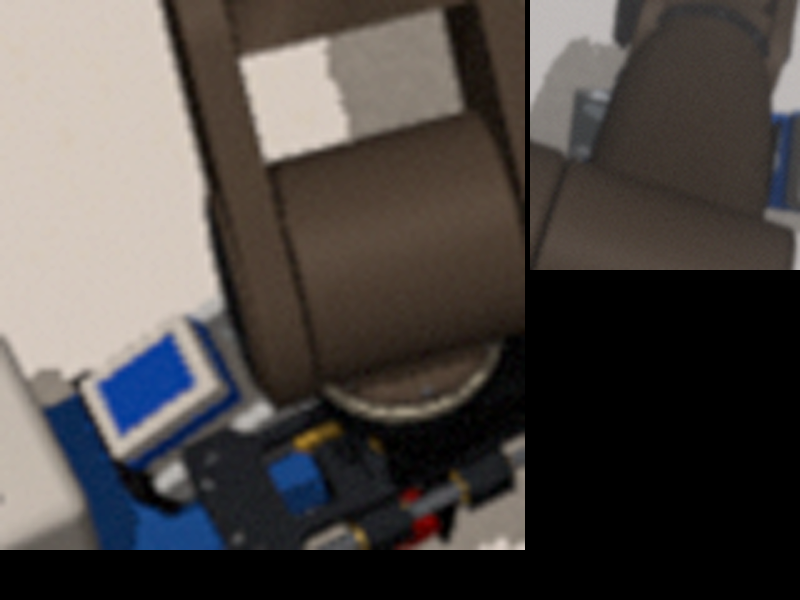

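Run:
```python
from h import *
from cell import imaging,env
S=imaging.read_camera("scene")
b=max(blobs(S,(105,120,50),(128,255,255),(236,260,264,290)),key=lambda x:x[1])
c,s=np.cos(np.radians(25)),np.sin(np.radians(25));y=np.radians(-5)
X=np.array([np.cos(y),np.sin(y),0]);Y=np.array([-np.sin(y)*c,np.cos(y)*c,s]);Z=np.cross(X,Y)
print("patch px",b[0].round(1),"expected at lane_end",proj(S,np.array([542.8,-109.2,75])-65*Y+55*Z).round(1))
go(None); print(env.job_done())
```

```text
patch px [248.6 276.4] expected at lane_end [248.  275.7]
t 18.95 pos [ 655.3 -123.8   76.3] jaw -95.2 F [-15.   -2.8   7.2] open 0.244
the job is handed in; nothing more can be done
None
```

I handed the job in at 18.95 s with the blue-banded cassette at the lane's end stop and the plunger held fully back.

- **Loading:** I gripped the cassette across its 44 mm width. I pressed it down onto the slope until it lay nearly flat, then released it behind the pin, and it settled against the pin.
- **Plunger:** I pulled the red knob 32 mm. The last 0.5 mm command gave no further motion while the pull rose from 12 N to about 14 N (15 N at hand-in), so it is against its stop. The grip reads about 23 mm on the 24 mm knob.
- **Cassette position:** In the last scene image its patch centre is at pixel (248.6, 276.4). I expected (248.0, 275.7) for a cassette at the end stop, so it matches to about 1 px. I did not touch it once it was past the pin.

**Checks that disagreed or were missing:**
- Heights found from the two cameras read 2–5 mm low on several points.
- While lowering, the cassette touched the knob-side rail at about 7 N, so I shifted it about 1.5 mm away.
- The arm hid the lane from the top camera, so the fit, the placing and the slide were checked in the scene view only. I did not re-image the other objects.

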